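# Open and hold the tube gate of an irrigation pump

### The arm

A 7-joint arm with a two-finger parallel gripper is mounted at the origin on the work surface. World frame = base frame: x ahead of the robot, y to its left, z up, the work surface at z = 0. Lengths are in m, angles in rad, forces in N, time in s.
With the tool pointing down it reaches from about 0.425 to 0.875 m from the base axis. Payload 4.7 kg.
Tool frame: the origin (TCP) lies midway between the tips of the shut fingers; the grasp point (between the pads) lies 19 mm behind it; z points along the fingers, y is the direction in which the jaws open and shut (so a half turn about z gives the same grasp; the last joint's range is limited). The gripper opens to 87 mm and grips with 3 to 60 N. Pads are 19 mm wide; open, the fingers measure 117 mm over their backs; the gripper's body (75 mm by 190 mm) begins 51 mm behind the grasp point.
Start: joints at [-1.16, 0.321, -0.07, 1.45, 0.023, 1.371, -0.057], TCP at [0.251, 0.6, 0.223] pointing down, gripper open.
Joint ranges: [-2.86, 2.86], [-0.3, 2.09], [-1.38, 1.24], [0.06, 2.45], [-1.56, 4.7], [0.09, 2.05], [-2.69, 2.69]. Speed limits (rad/s): [2.57, 2.57, 3.14, 3.14, 3.14, 3.14, 3.14].

### API

Orientations are given as a rotation vector (axis times angle).
In Python, from bench import get_state, eyes, job gives the robot as it stands. The module is installed in compiled form; this text tells all that it offers.
- The arm moves only by the shell command python3 -m jog 'ROWS' [FORCE]. ROWS is JSON, a list that holds one entry, the list of rows, each a list of 5 numbers: the opening, from 0 (shut) to 1 (fully open), then the shift along the tool's x, y, z in units of 40 mm (1.0 is 40 mm), then the turn about the tool's z in units of 5 degrees (1.0 is 5 degrees). In form: [[[jaw, dx, dy, dz, turn], ...]]. A call has 1 to 10 rows; each row shifts and turns the commanded pose from where the row before left it, along the tool's axes as they then stand; what a row does not reach is not made up. A row lasts 1/8 s, in which the tool goes at most 62.5 mm and 10.7 degrees, less where a joint would pass 70% of its speed; a pose out of reach is approached as far as the arm can. A call is refused whole if a number of a shift passes 1 or a number of a turn 1, either way. A call with a gripper value outside its range is refused whole. The fingers move at their own pace and stop on an object; FORCE is the grip in N (left out, the last holds). Time passes only in rows, so rows that do not move let the fingers close. It gives the time, the measured TCP pose, the force and the opening at its end, in the units of the state.
- get_state(): the state, without advancing time (a new reading comes with each control period).
- eyes.get_image(name): name is "scene" or "top"; returns (picture, depth): 384x512x3 uint8, red, green, blue; 384x512 float32, m along the optical axis (not along the pixel's ray), 0 where there is no reading.
- eyes.camera_params(name): a dict with "camera_matrix" (3x3 intrinsics, pixels), "k1" (the pictures are not rectified: a ray, as slopes to the right and down, at radius r is drawn at 1 + k1 r^2 times it, then the intrinsics apply), "pose" (4x4, takes a point from camera to world coordinates). Camera axes: x right, y down, z forward; pixel columns grow to the right and rows downward; lengths in m; the calibration is good to about 2 mm. A picture is of the moment at which its call begins. camera_params takes no time and is no camera call.
- job.close_job(): hands the job in, once; it reports no verdict.
The state is a dict: "time": time; "joint_positions": joint angles; "qd": joint speeds; "joint_torque": joint torques, N m; "position": TCP position; "tool_rot": TCP orientation; "ft_force": force on the tool from outside, world axes, zero at the start; "torque": the same for the moment, N m; "grip_width": opening from 0.0 (shut) to 1.0 (fully open).
Only numpy, scipy, OpenCV 4.12 (cv2) and the standard library are available. Lean on these libraries where they do the work, as an engineer would, in place of code of your own. Each camera call takes 0.05 s, during which the arm holds its last target. There are 200 camera calls.

### The job

Open the tube gate of the irrigation pump for a colleague who is about to lay in a fresh tube. Squeeze the catch with the wide tab between the fingers until it is fully home, then squeeze the narrow one the same way, then swing the gate by its upright post past the click stop until it stands wide open. The gate springs back, so finish while still holding it wide open; do not push the bottle, the bowl or the white case about.

Things in the scene. Friction and masses are not known exactly. Their poses are not given: they have to be found in the camera images.
- pump: White bench-top pump fixed to the table, 240 x 350 x 85 mm (its x, y, z), flat deck 85 mm up. Origin on the table; housing spans x -130 to 110, y -170 to 180 mm, z up. Shut gate runs along y at x = 0. Catches stand at x = -50 mm: one at y = -20, the other at y = -110 mm (which one varies). Roller head, 76 mm across, 28 mm high, at x -50, y 90 mm. Bolts and keeps on the deck stay under 20 mm high.
- wide_catch (a point): Catch with WIDE plates (40 mm along the pump's x): two upright black plates 6 mm thick, 60 mm high over the deck, a fixed lug (pump's -y side) and a sliding tab (+y side), squeezed together along the pump's y. This point is 46 mm over the deck, midway between the plates once squeezed home. From it the lug's outer face is at y -16 mm, the tab's at +28 mm (out) or +16 mm (home). Axes as the pump's.
- narrow_catch (a point): The same point of the other catch, which is alike except that its two plates are NARROW (14 mm along the pump's x). Either catch may be the one nearer the hinge.
- wide_tab (a joint): Travel of the wide tab towards its lug, m: 0 to 0.003 at the start (its bolt locks the gate), 0.012 home at a hard stop. Stiff slide, about 4 N to move; stays where it is left. Home means 0.0095 or more with one finger bearing on the tab and the other on the lug.
- narrow_tab (a joint): The same for the narrow tab.
- wide_lug: The fixed plate of the wide catch; its origin is on the deck 46 mm below wide_catch, axes as the pump's.
- narrow_lug: The fixed plate of the narrow catch; its origin is on the deck 46 mm below narrow_catch, axes as the pump's.
- gate (a joint): Gate angle, rad: 0 shut, grows counter-clockwise seen from above, free end going to the pump's +x, to a stop at 1.35. Locked until both tabs are home. A spring pulls it shut (at the post 1 N shut, 3 N wide). At about 0.3 to 0.5 a sprung ball rides over a deck ridge (click stop): about 6 N at the post. If let go beyond it, the gate falls back to it or shuts. Wide open: 1.05 (60 degrees) or more.
- gate_post (a point): On the axis of the gate's upright round steel post, 62 mm over the deck. Post: 16 mm in diameter, free from 32 mm (gate top) to 84 mm over the deck. It is 180 mm from the hinge along the gate and 14 mm off its front (pump's +x side when shut), and moves on a circle about gate_hinge. Gate: grey bar 205 mm long, 12 mm thick, 26 mm high.
- gate_hinge (a point): Point on the gate's vertical hinge axis, at the height of gate_post; in the pump's frame x 0, y +130 mm.
- bottle: Bystander: closed white bottle with a paper label, 66 mm across, 170 mm tall, origin at the centre of its base, on the pump's -y side.
- dish: Bystander: round steel bowl, 110 mm across, 40 mm high, origin at the centre of its base, on the pump's +y side.
- case: Bystander: closed white plastic case, 94 x 174 x 51 mm, origin at the centre of its base, beyond the pump on its +x side.

How it is judged:
By the outcome, as a careful person would: the job done as asked, in the order asked, and still so for the second after the job is handed in, while the arm keeps its last pose, push and grip.
It also fails if it takes over 53 s, if anything falls off the work surface, if the arm or the gripper's body presses on something with over 40 N, if the wrist force passes 120 N, or if a joint passes its speed limit or range.

## Working session

There is one attempt and no reset: what is moved stays moved. The work goes in short steps, Python scripts to look and compute and a shell command to move; the robot and the scene stay as the last step left them, time stands still between calls to the robot, and variables do not carry over. Pictures are saved under pics/ and viewed, about 8 in all and at most 12, crops included, and the job is handed in when it is done.

```bash
mkdir -p pics; ls; python3 - <<'E'
from bench import get_state, eyes
import cv2,numpy as np
s=get_state(); print({k:np.round(v,3) for k,v in s.items()})
for n in ("scene","top"):
    p,d=eyes.get_image(n); cv2.imwrite(f"pics/{n}0.png",p[:,:,::-1]); np.save(f"pics/{n}0_d.npy",d)
    c=eyes.camera_params(n); print(n,np.round(c["camera_matrix"],1).tolist(),c["k1"],np.round(c["pose"],3).tolist(),(d>0).mean())
E
```

```text
pics
{'time': np.float64(0.0), 'joint_positions': array([-1.16 ,  0.322, -0.07 ,  1.452,  0.023,  1.371, -0.057]), 'qd': array([-0.001,  0.   , -0.   ,  0.001,  0.   , -0.   ,  0.001]), 'joint_torque': array([-0.0000e+00, -4.9129e+01, -4.0400e-01, -3.1254e+01, -6.4000e-02,
        4.3000e-02,  0.0000e+00]), 'position': array([0.251, 0.599, 0.221]), 'tool_rot': array([-6.19e-01, -3.08e+00,  3.00e-03]), 'ft_force': array([ 0.192, -0.163,  0.088]), 'torque': array([-0.034,  0.009, -0.026]), 'grip_width': np.float64(0.997)}
scene [[381.8, 0.0, 254.7], [0.0, 381.8, 189.8], [0.0, 0.0, 1.0]] -0.0434155862785345 [[-0.51, 0.695, -0.507, 1.065], [0.86, 0.404, -0.313, 0.288], [-0.013, -0.595, -0.803, 0.944], [0.0, 0.0, 0.0, 1.0]] 0.996063232421875
top [[380.1, 0.0, 257.8], [0.0, 380.1, 191.9], [0.0, 0.0, 1.0]] -0.12790002613101917 [[-0.015, -0.991, 0.133, 0.438], [-1.0, 0.012, -0.025, -0.013], [0.023, -0.134, -0.991, 0.958], [0.0, 0.0, 0.0, 1.0]] 0.996063232421875
```

View pics/scene0.png

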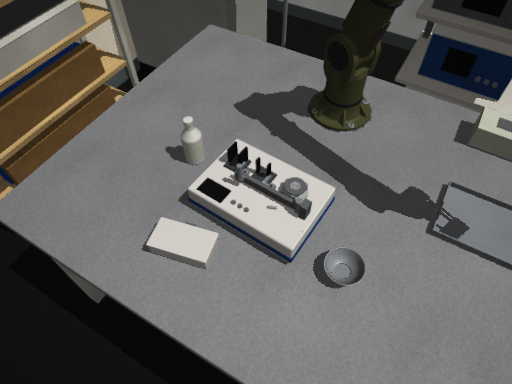

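View pics/top0.png

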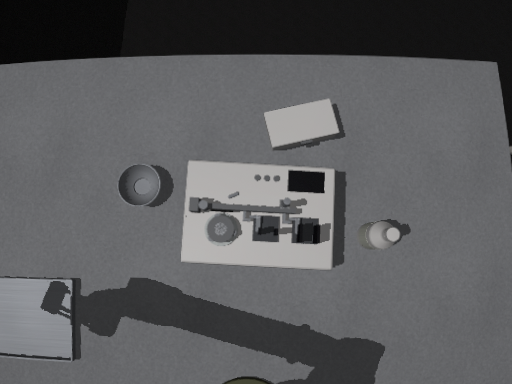

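The scene view shows the pump mid-table, with the bottle at (192,142), the case at (182,242) and the bowl at (344,266). In the top view the pump spans (183–335, 162–268). The wide catch looks to be at (305,231), the narrow one at (265,229), the post near (288,205) and the hinge near (200,205). Next I'll fit the pump pose.

```bash
cat > h.py <<'E'
import numpy as np, cv2
from bench import eyes
def cloud(n,d):
    c=eyes.camera_params(n); K=np.array(c["camera_matrix"]); k=c["k1"]; P=np.array(c["pose"])
    v,u=np.mgrid[:d.shape[0],:d.shape[1]]
    uv=np.stack([u,v],-1).reshape(-1,1,2).astype(float)
    s=cv2.undistortPoints(uv,K,np.array([k,0,0,0,0.]))[:,0]
    z=d.reshape(-1,1)
    X=np.hstack([s*z,z])@P[:3,:3].T+P[:3,3]
    return X.reshape(*d.shape,3)
def proj(n,X):
    c=eyes.camera_params(n); P=np.linalg.inv(np.array(c["pose"]))
    X=np.atleast_2d(X)@P[:3,:3].T+P[:3,3]
    return cv2.projectPoints(X,np.zeros(3),np.zeros(3),np.array(c["camera_matrix"]),np.array([c["k1"],0,0,0,0.]))[0][:,0]
E
python3 - <<'E'
from h import *
for n in ("top","scene"):
    img=cv2.imread(f"pics/{n}0.png"); d=np.load(f"pics/{n}0_d.npy"); X=cloud(n,d)
    m=(abs(X[...,2]-.085)<.012)&(abs(X[...,0]-.45)<.3)&(abs(X[...,1])<.35)&(d>0)
    nl,lab,st,_=cv2.connectedComponentsWithStats(m.astype(np.uint8)); i=1+np.argmax(st[1:,4]); q=X[lab==i]
    r=cv2.minAreaRect(q[:,:2].astype(np.float32)*1000); print(n,"deck",r,"z",np.median(q[:,2]),len(q))
    # robust edges by trimmed rotated extents
    c,sz,a=r; a=np.radians(a if sz[0]<sz[1] else a-90); a=(a+np.pi/2)%np.pi-np.pi/2
    ex=np.array([np.cos(a),np.sin(a)]); ey=np.array([-ex[1],ex[0]])
    px,py=q[:,:2]@ex,q[:,:2]@ey
    bx=[np.percentile(px,.5),np.percentile(px,99.5)]; by=[np.percentile(py,.5),np.percentile(py,99.5)]
    o=ex*(np.mean(bx)+.010)+ey*(np.mean(by)-.005); print("yaw",np.degrees(a),"size",np.ptp(bx),np.ptp(by),"origin",o)
    # things above the deck, in pump frame
    h=(X[...,2]>.085+.035)&(X[...,2]<.2)&(d>0); rel=(X[...,:2]-o); L=np.stack([rel@ex,rel@ey],-1)
    h&=(abs(L[...,0])<.15)&(abs(L[...,1])<.2)
    nl,lab,st,_=cv2.connectedComponentsWithStats(h.astype(np.uint8))
    for j in range(1,nl):
        if st[j,4]>5:
            p=L[lab==j]; z=X[lab==j][:,2]-.085; print(st[j].tolist(),"x",np.round(np.percentile(p[:,0],[2,98])*1e3),"y",np.round(np.percentile(p[:,1],[2,98])*1e3),"z",np.round(np.percentile(z,[2,98])*1e3))
    cv2.imwrite(f"pics/{n}_crop.png",cv2.resize(img[130:290,160:350] if n=="top" else img[130:260,180:345],None,fx=4,fy=4,interpolation=cv2.INTER_CUBIC)*1)
E
```

```text
top deck ((505.3424377441406, -37.8587646484375), (351.42108154296875, 241.7955780029297), 85.91658782958984) z 0.08483926317301688 13406
yaw -4.083412170410156 size 0.23766385649595667 0.34472687764189014 origin [ 0.51439626 -0.04307534]
[189, 197, 19, 14, 197] x [-14.  15.] y [123. 159.] z [40. 52.]
[281, 197, 10, 10, 66] x [ 7. 22.] y [-56. -41.] z [36. 86.]
[298, 223, 5, 19, 82] x [-68. -29.] y [-88. -81.] z [36. 62.]
[315, 224, 5, 19, 87] x [-68. -29.] y [-125. -119.] z [37. 62.]
[258, 227, 3, 7, 21] x [-56. -43.] y [2. 7.] z [56. 61.]
[274, 228, 4, 7, 23] x [-56. -43.] y [-34. -29.] z [39. 61.]
scene deck ((507.09478759765625, -35.65406799316406), (350.76629638671875, 241.99652099609375), 85.97602844238281) z 0.08550570849164418 7046
yaw -4.023971557617195 size 0.23800212433490442 0.3470938970886588 origin [ 0.5176178  -0.04033061]
[227, 141, 10, 16, 85] x [-70. -29.] y [-127. -120.] z [36. 61.]
[238, 146, 10, 15, 84] x [-71. -31.] y [-89. -83.] z [36. 62.]
[256, 157, 4, 10, 30] x [-56. -44.] y [-36. -31.] z [37. 62.]
[235, 163, 8, 16, 85] x [ 6. 21.] y [-58. -43.] z [37. 86.]
[266, 162, 5, 10, 38] x [-58. -44.] y [-1.  6.] z [36. 63.]
[295, 197, 17, 16, 172] x [-16.  14.] y [122. 159.] z [36. 53.]
```

View pics/top_crop.png

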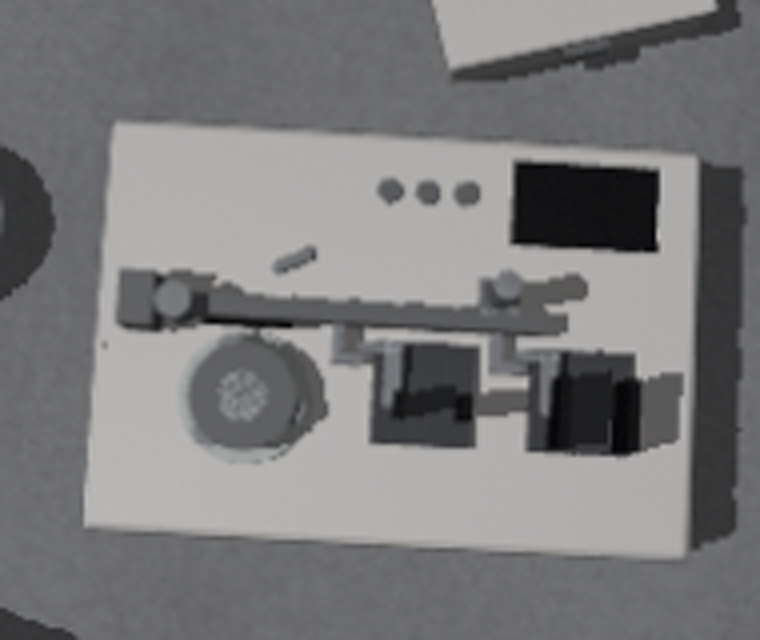

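The top crop confirms it: wide catch nearest the free end at about (585,405), narrow at (425,395), post at (508,287), hinge at (175,298), gate shut. Depth puts both tabs out. First I turn the jaws to the pump's y.

```bash
cat > st.py <<'E'
import numpy as np,sys
from bench import get_state
from scipy.spatial.transform import Rotation as R
O=np.array([.516,-.0417]); A=np.radians(-4.05); ex=np.array([np.cos(A),np.sin(A)]); ey=np.array([-ex[1],ex[0]])
s=get_state(); p=np.array(s["position"]); M=R.from_rotvec(s["tool_rot"]).as_matrix()
rel=p[:2]-O; q=np.array([rel@ex,rel@ey,p[2]-.085])
yaw=np.degrees(np.arctan2(M[1,1],M[0,1])-np.arctan2(ey[1],ey[0]))
print("t",round(float(s["time"]),2),"pump mm",np.round(q*1e3,1),"jaw yaw off pump y",round(yaw,2),"tilt",round(float(np.degrees(np.arccos(-M[2,2]))),2),"F",np.round(s["ft_force"],1),"w mm",round(float(s["grip_width"])*87,1),"q",np.round(s["joint_positions"],2))
if len(sys.argv)>3:
    g=np.array([float(a) for a in sys.argv[1:4]])/1e3-q   # target in pump frame, mm
    d=M.T@np.array([*(g[0]*ex+g[1]*ey),g[2]]); print("shift in 40mm units, tool axes",np.round(d/.04,2))
E
python3 -m jog '[[[1,0,0,0,-0.95],[1,0,0,0,-0.95],[1,0,0,0,-0.95],[1,0,0,0,-0.95]]]' 40; python3 st.py -50 250 136
```

```text
time: 0.6
position: [0.2511, 0.5992, 0.2219]
tool_rot: [-0.098, -3.14, 0.002]
ft_force: [-0.2, -0.6, -0.9]
grip_width: 1.003
t 0.6 pump mm [-309.5  620.6  136.9] jaw yaw off pump y 0.47 tilt 0.07 F [-0.2 -0.6 -0.9] w mm 87.2 q [-1.13  0.32 -0.11  1.45  0.04  1.37  0.27]
shift in 40mm units, tool axes [-6.41 -9.32  0.03]
```

```bash
python3 -m jog '[[[1,-0.7,-0.93,0,0],[1,-0.7,-0.93,0,0],[1,-0.7,-0.93,0,0],[1,-0.7,-0.93,0,0],[1,-0.7,-0.93,0,0],[1,-0.7,-0.93,0,0],[1,-0.6,-0.93,0,0],[1,-0.6,-0.93,0,0],[1,-0.5,-0.93,0,0],[1,-0.5,-0.93,0,0]]]'; python3 st.py -50 -110 100
```

```text
time: 1.85
position: [0.4827, 0.2101, 0.2222]
tool_rot: [-0.102, -3.14, 0.0]
ft_force: [1.1, 0.8, 0.2]
grip_width: 0.999
t 1.85 pump mm [-51.  248.9 137.2] jaw yaw off pump y 0.31 tilt 0.02 F [1.1 0.8 0.2] w mm 86.9 q [-0.64  0.06  0.19  1.76 -0.01  1.32  1.05]
shift in 40mm units, tool axes [ 0.02 -8.97  0.93]
```

```bash
python3 -m jog '[[[1,0,-1,0,0],[1,0,-1,0,0],[1,0,-1,0,0],[1,0,-1,0,0],[1,0,-1,0,0],[1,0,-1,0,0],[1,0,-1,0.2,0],[1,0,-1,0.2,0],[1,0,-1,0.2,-0.05],[1,0,0,0,0]]]'; python3 st.py -50 -110 27
python3 - <<'E'
from h import *
for n in ("scene","top"):
    p,d=eyes.get_image(n); np.save(f"pics/{n}1_d.npy",d)
    c=p[100:290,150:350] if n=="scene" else p[140:300,170:350]
    cv2.imwrite(f"pics/{n}1.png",cv2.resize(c[:,:,::-1],None,fx=3,fy=3,interpolation=cv2.INTER_CUBIC))
E
```

```text
time: 3.1
position: [0.4575, -0.151, 0.1978]
tool_rot: [-0.105, -3.138, 0.001]
ft_force: [0.1, 0.9, -0.1]
grip_width: 0.999
t 3.1 pump mm [ -50.6 -113.1  112.8] jaw yaw off pump y 0.2 tilt 0.1 F [ 0.1  0.9 -0.1] w mm 86.9 q [-0.31 -0.04  0.56  1.91  0.03  1.28  1.75]
shift in 40mm units, tool axes [-0.02  0.08  2.15]
```

View pics/scene1.png

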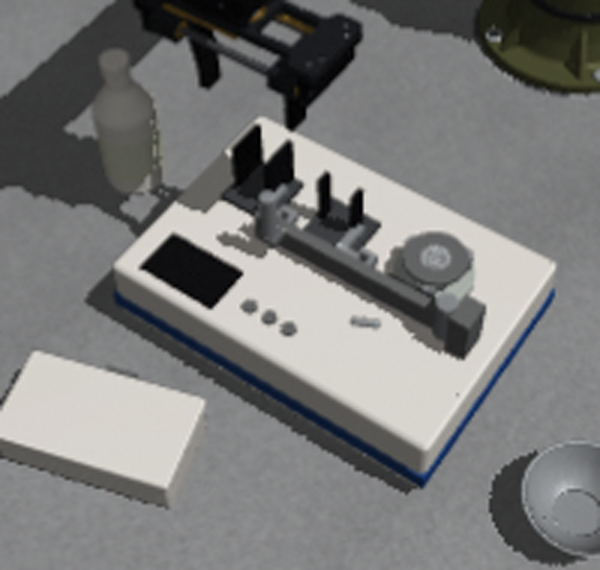

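The scene crop shows the open fingers at (207,65) and (297,105), above the wide plates at (247,150) and (285,165). The bottle is clear. I'll check camera against arm using the fingers' depth points.

```bash
python3 - <<'E'
from h import *
from st import O,ex,ey
for n in ("scene","top"):
    d=np.load(f"pics/{n}1_d.npy"); X=cloud(n,d); rel=X[...,:2]-O; L=np.stack([rel@ex,rel@ey,X[...,2]-.085],-1)*1e3
    for lo,hi in ((115,145),) :
        m=(L[...,2]>lo)&(L[...,2]<hi)&(abs(L[...,0]+50)<40)&(abs(L[...,1]+113)<80)
        for s,g in (("-",m&(L[...,1]<-113)),("+",m&(L[...,1]>=-113))):
            if g.sum()>5: q=L[g]; print(n,s,g.sum(),np.round(np.percentile(q,[3,50,97],axis=0)).tolist())
    m=(L[...,2]>60)&(L[...,2]<84)&(abs(L[...,0])<150)&(L[...,1]<-170)&(L[...,1]>-330)
    if m.sum()>5: print(n,"bottle",np.round(np.percentile(L[m],[2,98],axis=0)).tolist())
E
```

```text
t 3.2 pump mm [ -49.6 -109.4  113.3] jaw yaw off pump y 0.53 tilt 0.05 F [-0.  -0.4  0.1] w mm 86.6 q [-0.31 -0.05  0.56  1.91  0.02  1.28  1.75]
scene - 61 [[-58.0, -164.0, 115.0], [-44.0, -157.0, 131.0], [-39.0, -155.0, 144.0]]
scene + 45 [[-58.0, -67.0, 118.0], [-42.0, -60.0, 128.0], [-39.0, -58.0, 144.0]]
scene bottle [[-51.0, -288.0, 61.0], [-28.0, -264.0, 84.0]]
```

```bash
python3 -m jog '[[[1,0,0,0.5,0],[1,0,0,0.5,0],[1,0,0,0.5,0],[1,0,0,0.4,0],[1,0,0,0.2,0],[1,0,0,0,0]]]' 30; python3 st.py -50 -110 27; python3 st.py -50 -110 27
```

```text
time: 3.95
position: [0.4589, -0.1472, 0.1143]
tool_rot: [-0.095, -3.139, -0.0]
ft_force: [-0.3, 0.1, 0.7]
grip_width: 1.002
t 3.95 pump mm [ -49.5 -109.3   29.3] jaw yaw off pump y 0.6 tilt 0.04 F [-0.3  0.1  0.7] w mm 87.1 q [-0.3   0.04  0.57  2.01 -0.03  1.1   1.79]
shift in 40mm units, tool axes [ 0.01 -0.02  0.06]
t 3.95 pump mm [ -49.5 -109.3   29.3] jaw yaw off pump y 0.6 tilt 0.04 F [-0.3  0.1  0.7] w mm 87.1 q [-0.3   0.04  0.57  2.01 -0.03  1.1   1.79]
shift in 40mm units, tool axes [ 0.01 -0.02  0.06]
```

Close in two stages, watching width and force.

```bash
python3 -m jog '[[[0.5,0,0,0,0],[0.5,0,0,0,0],[0.45,0,0,0,0],[0.4,0,0,0,0]]]' 30; python3 st.py; python3 -m jog '[[[0.3,0,0,0,0],[0.3,0,0,0,0],[0.2,0,0,0,0],[0.2,0,0,0,0]]]' 30; python3 st.py
```

```text
time: 4.45
position: [0.4591, -0.1477, 0.1147]
tool_rot: [0.096, 3.14, 0.0]
ft_force: [-0.8, -0.5, 1.2]
grip_width: 0.63
t 4.45 pump mm [ -49.2 -109.7   29.7] jaw yaw off pump y 0.56 tilt 0.02 F [-0.8 -0.5  1.2] w mm 54.8 q [-0.3   0.04  0.57  2.01 -0.03  1.1   1.79]
time: 4.95
position: [0.459, -0.1492, 0.1147]
tool_rot: [0.098, 3.139, -0.003]
ft_force: [1.0, -4.7, 0.3]
grip_width: 0.36
t 4.95 pump mm [ -49.2 -111.3   29.7] jaw yaw off pump y 0.48 tilt 0.1 F [ 1.  -4.7  0.3] w mm 31.3 q [-0.3   0.04  0.58  2.01 -0.02  1.1   1.79]
```

```bash
python3 -m jog '[[[0.2,0,0,0,0],[0.2,0,0,0,0],[0.2,0,0,0,0],[0.2,0,0,0,0]]]' 40; python3 st.py
python3 - <<'E'
from h import *
p,d=eyes.get_image("scene"); np.save("pics/scene2_d.npy",d)
cv2.imwrite("pics/scene2.png",cv2.resize(p[110:220,190:330,::-1],None,fx=5,fy=5,interpolation=cv2.INTER_CUBIC))
E
```

```text
time: 5.45
position: [0.459, -0.1493, 0.1147]
tool_rot: [0.098, 3.139, -0.003]
ft_force: [0.5, -6.1, -0.2]
grip_width: 0.361
t 5.45 pump mm [ -49.2 -111.4   29.7] jaw yaw off pump y 0.47 tilt 0.1 F [ 0.5 -6.1 -0.2] w mm 31.4 q [-0.3   0.04  0.58  2.01 -0.02  1.1   1.79]
```

View pics/scene2.png

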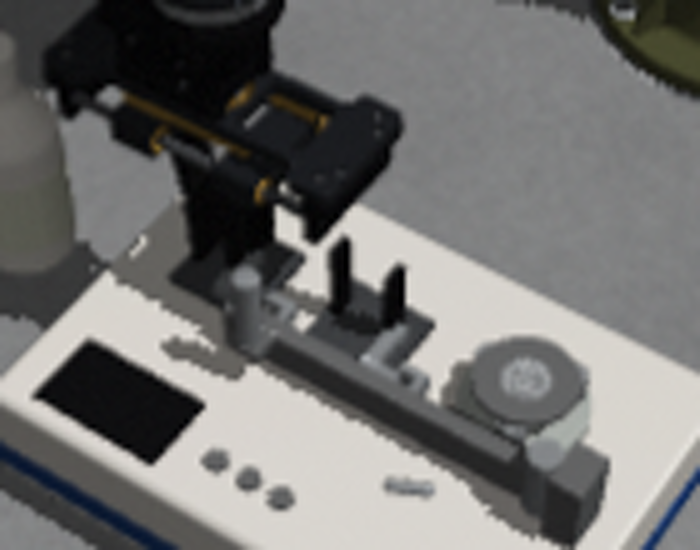

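The fingers are stalled at 31.4 mm with 40 N (home is 32 mm), so the wide tab is against its stop. The picture shows the fingers closed round the wide plates at (225,220); the narrow catch at (370,280) is still open. Now release, lift and shift to the narrow catch, taking out the 1.5 mm offset just seen.

```bash
python3 -m jog '[[[1,0,0,0,0],[1,0,0,0,0],[1,0,0,0,0],[1,0,0,-0.4,0],[1,0,0,-0.5,0],[1,0,0,-0.5,0],[1,0,0.7,0,0],[1,0,0.8,0,0],[1,0,0.7,0,0],[1,0,0,0,0]]]' 30; python3 st.py -50 -21.5 28
python3 - <<'E'
from h import *
from st import O,ex,ey
d=eyes.get_image("scene")[1]; X=cloud("scene",d); rel=X[...,:2]-O; L=np.stack([rel@ex,rel@ey,X[...,2]-.085],-1)*1e3
for a,b in ((-115,-70),(-135,-115),(-12,15),(-45,-20)):
    m=(L[...,2]>37)&(L[...,2]<63)&(L[...,0]<-25)&(L[...,0]>-75)&(L[...,1]>a)&(L[...,1]<b)
    if m.sum()>3: print(a,b,m.sum(),np.round(np.percentile(L[m],[2,50,98],axis=0)).tolist())
E
```

```text
time: 6.75
position: [0.4649, -0.0575, 0.1716]
tool_rot: [0.089, 3.139, 0.001]
ft_force: [-0.1, 0.1, 0.0]
grip_width: 1.0
t 6.75 pump mm [-49.9 -19.4  86.6] jaw yaw off pump y 0.82 tilt 0.08 F [-0.1  0.1  0. ] w mm 87.0 q [-0.4  -0.05  0.46  1.97  0.02  1.22  1.56]
shift in 40mm units, tool axes [ 0.01 -0.05  1.47]
t 6.75 pump mm [-49.9 -19.4  86.6] jaw yaw off pump y 0.82 tilt 0.08 F [-0.1  0.1  0. ] w mm 87.0 q [-0.4  -0.05  0.46  1.97  0.02  1.22  1.56]
-115 -70 76 [[-67.0, -100.0, 38.0], [-46.0, -95.0, 52.0], [-29.0, -93.0, 61.0]]
-135 -115 76 [[-69.0, -125.0, 38.0], [-47.0, -121.0, 53.0], [-29.0, -119.0, 63.0]]
-12 15 34 [[-57.0, -1.0, 40.0], [-47.0, 5.0, 54.0], [-42.0, 7.0, 62.0]]
-45 -20 29 [[-56.0, -35.0, 38.0], [-49.0, -31.0, 52.0], [-42.0, -29.0, 61.0]]
```

The camera confirms the wide tab home: outer face at -94 mm, was -82. Now the narrow one.

```bash
python3 -m jog '[[[1,0,-0.05,0.5,0.1],[1,0,0,0.5,0],[0.8,0,0,0.47,0],[0.6,0,0,0,0],[0.5,0,0,0,0],[0.4,0,0,0,0],[0.3,0,0,0,0],[0.2,0,0,0,0],[0.2,0,0,0,0],[0.2,0,0,0,0]]]' 30; python3 st.py; python3 -m jog '[[[0.2,0,0,0,0],[0.2,0,0,0,0],[0.2,0,0,0,0],[0.2,0,0,0,0]]]' 40; python3 st.py
```

```text
time: 8.05
position: [0.4652, -0.0596, 0.1128]
tool_rot: [0.108, 3.138, 0.005]
ft_force: [0.3, 6.6, 5.7]
grip_width: 0.358
t 8.05 pump mm [-49.4 -21.4  27.8] jaw yaw off pump y 0.12 tilt 0.22 F [0.3 6.6 5.7] w mm 31.1 q [-0.39  0.01  0.47  2.04 -0.01  1.09  1.59]
time: 8.55
position: [0.4653, -0.0597, 0.1128]
tool_rot: [0.108, 3.138, 0.005]
ft_force: [1.0, 6.7, 5.4]
grip_width: 0.357
t 8.55 pump mm [-49.4 -21.5  27.8] jaw yaw off pump y 0.1 tilt 0.23 F [1.  6.7 5.4] w mm 31.1 q [-0.39  0.01  0.47  2.04 -0.01  1.09  1.59]
```

Home on the narrow one too: stalled at 31.1 mm under 40 N. Release, lift above the post, turn the jaws about 45° for the swing.

```bash
python3 -m jog '[[[1,0,0,0,0],[1,0,0,0,0],[1,0,0,-0.3,0],[1,0,0,-0.5,0],[1,0,0,-0.5,0.5],[1,0,0,-0.5,1],[1,0,0,0,1],[1,0,0,0,1],[1,0,0,0,1],[1,0,0,0,1]]]' 30;  python3 -m jog '[[[0.6,0,0,0,1],[0.6,0,0,0,1],[0.6,0,0,0,1],[0.6,0,0,0,0.5],[0.6,0,0,0,0]]]'; python3 st.py 14 -51 100
python3 - <<'E'
from h import *
from st import O,ex,ey
d=eyes.get_image("scene")[1]; X=cloud("scene",d); rel=X[...,:2]-O; L=np.stack([rel@ex,rel@ey,X[...,2]-.085],-1)*1e3
for nm,x0,x1,a,b in (("wtab",-75,-25,-115,-70),("ntab",-75,-25,-18,15),("nlug",-75,-25,-45,-20),("post",-2,40,-70,-30)):
    m=(L[...,2]>37)&(L[...,2]<(85 if nm=="post" else 63))&(L[...,0]<x1)&(L[...,0]>x0)&(L[...,1]>a)&(L[...,1]<b)
    if m.sum()>3: print(nm,m.sum(),np.round(np.percentile(L[m],[2,50,98],axis=0)).tolist())
E
```

```text
time: 9.8
position: [0.4642, -0.0626, 0.1844]
tool_rot: [0.858, 3.022, -0.001]
ft_force: [0.1, 0.2, -0.1]
grip_width: 0.999
time: 10.42
position: [0.4642, -0.0625, 0.1842]
tool_rot: [1.303, 2.858, -0.0]
ft_force: [0.7, -0.4, -0.7]
grip_width: 0.614
t 10.43 pump mm [-50.2 -24.4  99.2] jaw yaw off pump y -44.95 tilt 0.03 F [ 0.7 -0.4 -0.7] w mm 53.4 q [-0.38 -0.06  0.44  1.95  0.03  1.25  0.77]
shift in 40mm units, tool axes [-1.61  0.66 -0.02]
t 10.43 pump mm [-50.2 -24.4  99.2] jaw yaw off pump y -44.95 tilt 0.03 F [ 0.7 -0.4 -0.7] w mm 53.4 q [-0.38 -0.06  0.44  1.95  0.03  1.25  0.77]
wtab 75 [[-66.0, -100.0, 38.0], [-47.0, -95.0, 53.0], [-29.0, -93.0, 62.0]]
ntab 33 [[-56.0, -10.0, 41.0], [-46.0, -6.0, 54.0], [-42.0, -3.0, 61.0]]
nlug 24 [[-53.0, -34.0, 39.0], [-45.0, -31.0, 50.0], [-42.0, -29.0, 61.0]]
post 78 [[8.0, -55.0, 38.0], [19.0, -46.0, 67.0], [23.0, -41.0, 85.0]]
```

Both tabs are seen home. Now over the post, down, and grip.

```bash
python3 -m jog '[[[0.6,-0.8,0.35,0,0],[0.6,-0.8,0.31,0,0],[0.6,0,0,0,0]]]'; python3 st.py 14 -50.5 43
python3 - <<'E'
from h import *
p,d=eyes.get_image("scene")
cv2.imwrite("pics/scene3.png",cv2.resize(p[110:220,190:330,::-1],None,fx=5,fy=5,interpolation=cv2.INTER_CUBIC))
E
```

```text
time: 10.85
position: [0.5273, -0.0943, 0.1837]
tool_rot: [1.304, 2.857, -0.003]
ft_force: [-0.6, 0.0, 0.0]
grip_width: 0.601
t 10.85 pump mm [ 15.  -51.7  98.7] jaw yaw off pump y -45.01 tilt 0.12 F [-0.6  0.   0. ] w mm 52.3 q [-0.34  0.1   0.5   1.81 -0.05  1.25  0.89]
shift in 40mm units, tool axes [0.04 0.01 1.39]
```

View pics/scene3.png

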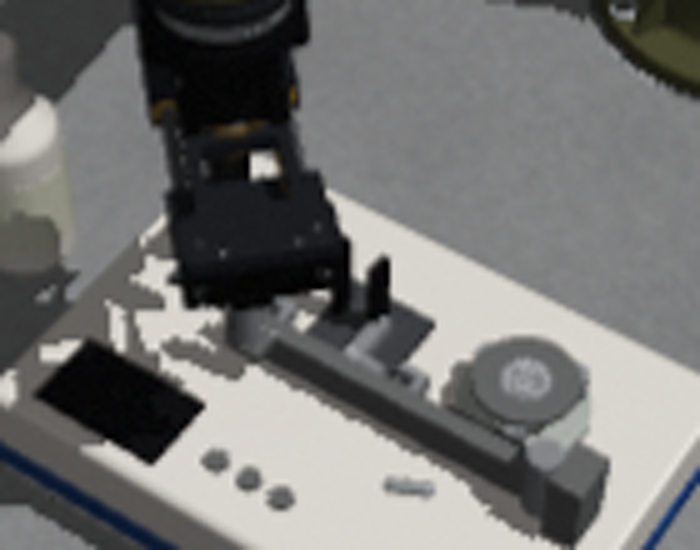

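The hand is over the post, whose lower part shows at (250,330), and the finger at (340,270) is clear of the narrow lug. Descend and close.

```bash
python3 -m jog '[[[0.6,0.02,0,0.5,0],[0.6,0.02,0,0.5,0],[0.6,0,0,0.39,0],[0.4,0,0,0,0],[0.2,0,0,0,0],[0.1,0,0,0,0],[0.1,0,0,0,0]]]' 40; python3 st.py; python3 -m jog '[[[0,0,0,0,0],[0,0,0,0,0]]]'; python3 st.py
```

```text
time: 11.78
position: [0.5255, -0.0916, 0.1287]
tool_rot: [1.302, 2.858, 0.001]
ft_force: [0.3, 0.2, 0.1]
grip_width: 0.231
t 11.78 pump mm [ 13.  -49.1  43.7] jaw yaw off pump y -44.94 tilt 0.06 F [0.3 0.2 0.1] w mm 20.1 q [-0.33  0.15  0.49  1.88 -0.08  1.14  0.91]
time: 12.02
position: [0.5252, -0.0921, 0.1286]
tool_rot: [1.303, 2.858, -0.0]
ft_force: [-0.9, -2.2, 2.8]
grip_width: 0.172
t 12.03 pump mm [ 12.7 -49.6  43.6] jaw yaw off pump y -44.95 tilt 0.03 F [-0.9 -2.2  2.8] w mm 15.0 q [-0.33  0.15  0.49  1.88 -0.08  1.14  0.91]
```

```bash
python3 - <<'E'
import numpy as np
th=np.arange(0,1.21,.08); c,s=np.cos(th),np.sin(th); p=np.stack([14*c+180*s,14*s-180*c],-1)
d=np.diff(p,axis=0); k=np.sqrt(.5)
print(np.round(np.c_[th[1:],d@[-k,k]/40,d@[k,k]/40],2).tolist())
E
```

```text
[[0.08, -0.22, 0.28], [0.16, -0.2, 0.3], [0.24, -0.18, 0.32], [0.32, -0.15, 0.33], [0.4, -0.12, 0.34], [0.48, -0.1, 0.35], [0.56, -0.07, 0.35], [0.64, -0.04, 0.36], [0.72, -0.01, 0.36], [0.8, 0.02, 0.36], [0.88, 0.05, 0.36], [0.96, 0.08, 0.35], [1.04, 0.1, 0.35], [1.12, 0.13, 0.34], [1.2, 0.16, 0.32]]
```

```bash
cat > ang.py <<'E'
import numpy as np
from st import q
v=q[:2]*1e3-[0,130]; print("gate angle est",round(float(np.arctan2(v[1],v[0])-np.arctan2(-180,14)),3),"radius",round(float(np.hypot(*v)),1))
E
python3 -m jog '[[[0,-0.22,0.28,0,0],[0,-0.2,0.3,0,0],[0,-0.18,0.32,0,0],[0,0,0,0,0]]]' 45; python3 ang.py
```

```text
time: 12.52
position: [0.5697, -0.0876, 0.1285]
tool_rot: [1.301, 2.857, -0.003]
ft_force: [-1.9, -5.1, 5.6]
grip_width: 0.175
t 12.53 pump mm [ 56.8 -42.   43.5] jaw yaw off pump y -44.93 tilt 0.19 F [-1.9 -5.1  5.6] w mm 15.2 q [-0.32  0.24  0.49  1.77 -0.12  1.15  0.92]
gate angle est 0.242 radius 181.1
```

Gate unlocked and following; radius holds at 181 mm. Continue over the click stop.

```bash
python3 -m jog '[[[0,-0.15,0.33,0,0],[0,-0.12,0.34,0,0],[0,-0.1,0.35,0,0],[0,-0.07,0.35,0,0],[0,-0.04,0.36,0,0],[0,-0.01,0.36,0,0],[0,0,0,0,0]]]'; python3 ang.py
```

```text
time: 13.4
position: [0.6468, -0.0495, 0.1287]
tool_rot: [1.301, 2.852, -0.004]
ft_force: [3.7, -8.2, 1.1]
grip_width: 0.175
t 13.4 pump mm [131.    1.4  43.7] jaw yaw off pump y -45.01 tilt 0.44 F [ 3.7 -8.2  1.1] w mm 15.2 q [-0.33  0.39  0.46  1.59 -0.18  1.19  0.88]
gate angle est 0.717 radius 183.6
```

```bash
python3 -m jog '[[[0,0.05,0.36,0,0],[0,0.08,0.36,0,0],[0,0.1,0.35,0,0],[0,0.12,0.35,0,0],[0,0.15,0.34,0,0],[0,0.17,0.32,0,0],[0,0,0,0,0],[0,0,0,0,0]]]'; python3 ang.py
python3 - <<'E'
from h import *
for n in ("scene","top"):
    p,d=eyes.get_image(n)
    c=p[90:300,150:380] if n=="scene" else p[90:290,110:410]
    cv2.imwrite(f"pics/{n}4.png",cv2.resize(c[:,:,::-1],None,fx=2.6,fy=2.6,interpolation=cv2.INTER_CUBIC))
E
```

```text
time: 14.4
position: [0.6931, 0.0247, 0.1288]
tool_rot: [1.302, 2.848, -0.002]
ft_force: [8.1, -7.2, -0.3]
grip_width: 0.176
t 14.4 pump mm [172.   78.7  43.8] jaw yaw off pump y -45.07 tilt 0.58 F [ 8.1 -7.2 -0.3] w mm 15.3 q [-0.39  0.48  0.43  1.47 -0.2   1.23  0.78]
gate angle est 1.203 radius 179.5
```

View pics/scene4.png

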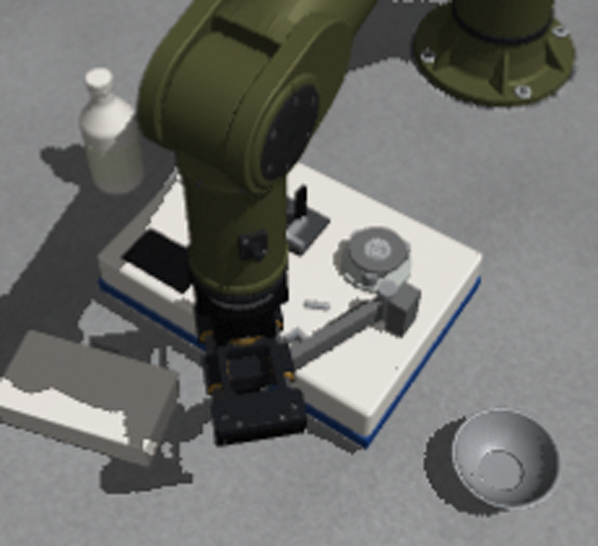

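View pics/top4.png

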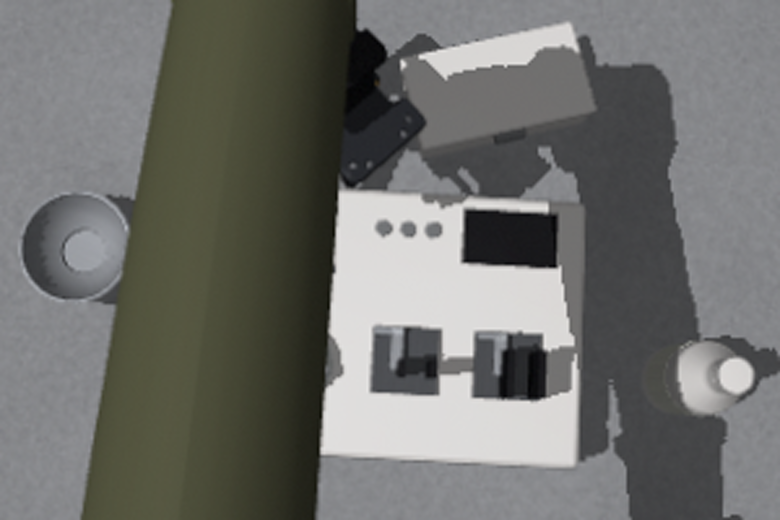

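The scene view shows the gate swung out from the hinge (395,300) to the hand (270,370), well open. In both views the bottle, bowl and case are where they were, and the top view shows both tabs home. Held at about 1.2 rad; handing in.

```bash
python3 -m jog '[[[0,0,0,0,0],[0,0,0,0,0]]]'; python3 ang.py; python3 -c "
from bench import job
print(job.close_job())"
```

```text
time: 14.75
position: [0.693, 0.0245, 0.1288]
tool_rot: [1.302, 2.848, -0.002]
ft_force: [8.6, -8.0, -0.6]
grip_width: 0.172
t 14.75 pump mm [171.9  78.5  43.8] jaw yaw off pump y -45.1 tilt 0.58 F [ 8.6 -8.  -0.6] w mm 15.0 q [-0.39  0.48  0.43  1.47 -0.2   1.23  0.78]
gate angle est 1.202 radius 179.4
the job is handed in; nothing more can be done
None
```

The gate is wide open and still held: I squeezed the wide tab home, then the narrow one. I then gripped the post, swung it past the click stop and handed in at 14.75 s with the grip kept on.

- **Tabs:** the fingers stalled at 31.4 mm on the wide catch and 31.1 mm on the narrow one under 40 N, where 32 mm means home. Depth readings after each release showed both tabs had moved about 12 mm and stayed there.
- **Gate:** the last reading gives about 1.20 rad, against the 1.05 needed. It is worked out from the tool position, because the arm hid most of the gate from the top camera. The scene picture agrees by eye.
- **Forces:** the highest wrist force reading was about 12 N, with the post gripped at 45 N.
- **Bystanders:** the bottle, bowl and case look unmoved in the final pictures; I did not measure their positions.
- **Disagreement:** the arm and camera positions differed by about 1.5 mm along the pump's y. I corrected for it at the narrow catch. The post's radius also read 179 to 184 mm during the swing, against the nominal 180.5 mm.

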